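# Swap the battery packs and switch the charger over

## Task

The red and the blue battery pack are standing on each other's charging pads. Swap them, so that each pack stands upright, centred and lengthwise on the pad of its own colour, lifting them over and setting them down gently rather than dropping or tipping them. Then, once both packs are on their pads, switch the charger over by pressing the blue key of the key bank fully down until it stays down and the red key pops up; press no other key and leave the spray can, the wax tin, the glue bottle and the screw jar where they stand.

Things in the scene. Friction and masses are not known exactly. Their poses are not given: they have to be found in the camera images.
- bank: Fixed grey metal key bank on the bench, 110 mm (its x) by 188 mm (its y) by 45 mm high, its origin at the centre of its underside, z up. Three coloured piano-style keys (blue, red, yellow) stand side by side on its top in a row along its y, 56 mm apart centre to centre, in an order that differs each time. Its place and yaw vary.
- key_blue_top (a point): Centre of the top face of the blue key, a block 74 mm (its x, along the bank's x) by 42 mm (its y); moves with the key. The top is 67 mm above the bench when the key is up and 53 mm when it is fully down. z up.
- key_red_top (a point): Centre of the top face of the red key, a block 74 mm (its x, along the bank's x) by 42 mm (its y); moves with the key. The top is 67 mm above the bench when the key is up and 53 mm when it is fully down. z up.
- key_yellow_top (a point): Centre of the top face of the yellow key, a block 74 mm (its x, along the bank's x) by 42 mm (its y); moves with the key. The top is 67 mm above the bench when the key is up and 53 mm when it is fully down. z up.
- key_blue (a joint): How far the blue key is pressed down, in m: 0 fully up, 0.014 fully down. Starts up; this is the key to press, straight down. The keys are interlocked: exactly one stays down, and the red one rises as this one is pushed down. It takes about 3 N; past mid travel it snaps down by itself and stays down. At the end of travel there is a hard stop.
- key_red (a joint): How far the red key has risen, in m: 0 fully down (latched, as it starts), 0.014 fully up (popped).
- key_yellow (a joint): How far the yellow key is pressed down, in m: 0 fully up (as it starts and must stay), 0.014 fully down.
- pad_red_mid (a point): Centre of the top face of the red charging pad: a fixed flat slab 150 mm (its x) by 110 mm (its y), 12 mm high, grey edge, red top with a black 116 by 62 mm rectangle where the pack goes; no rim. z up. The two pads' places are exchanged at random.
- pad_blue_mid (a point): Centre of the top face of the blue charging pad: a fixed flat slab 150 mm (its x) by 110 mm (its y), 12 mm high, grey edge, blue top with a black 116 by 62 mm rectangle where the pack goes; no rim. z up. The two pads' places are exchanged at random.
- pack_red_center (a point): Centre (half-way up) of the red battery pack: a loose black block with a red band round its upper half and red top, 110 mm long (its x), 56 mm wide (its y), 62 mm high (z up), about 0.6 kg. Grasp it across its width. Starts standing on the other colour's pad, so its centre is 43 mm above the bench there. Either end may face either end of the pad.
- pack_blue_center (a point): Centre (half-way up) of the blue battery pack: a loose black block with a blue band round its upper half and blue top, 110 mm long (its x), 56 mm wide (its y), 62 mm high (z up), about 0.6 kg. Grasp it across its width. Starts standing on the other colour's pad, so its centre is 43 mm above the bench there. Either end may face either end of the pad.
- spray_can: Loose bystander: tall silver-grey spray can with a yellow label, 66 mm across, 190 mm high, upright; origin at the centre of its underside. Leave where it is.
- wax_tin: Loose bystander: short round silver-grey wax tin with a green label, 80 mm across, 65 mm high, upright; origin at the centre of its underside. Leave where it is.
- glue_bottle: Loose bystander: greyish-white glue bottle with a yellow label and an orange cap, 60 mm across, 160 mm high, upright; origin at the centre of its underside. Leave where it is.
- screw_jar: Loose bystander: plain pale grey screw jar with a lid, 72 mm across, 90 mm high, upright; origin at the centre of its underside. Leave where it is.
- pad_red: The red charging pad itself: origin at the centre of its underside, axes as its top point.
- pack_red: The red pack itself: origin at the centre of its underside, axes as its centre point.
- pad_blue: The blue charging pad itself: origin at the centre of its underside, axes as its top point.
- pack_blue: The blue pack itself: origin at the centre of its underside, axes as its centre point.

How it is judged (in metres and radians):
On the way, in this order (a step that is already met when the one before it is completed fails the run):
1. both packs stand on the pads of their own colour and are let go (horizontal distance between pack_red_center and pad_red_mid below 0.02 m and angle between the x axis of pack_red_center and the x axis of pad_red_mid, either way round below 0.2 rad and z of pack_red_center in the frame of pad_red_mid below 0.036 m and angle between each of pack_red_center, pack_blue_center's own z axis and vertical below 0.08 rad and horizontal distance between pack_blue_center and pad_blue_mid below 0.02 m and angle between the x axis of pack_blue_center and the x axis of pad_blue_mid, either way round below 0.2 rad and z of pack_blue_center in the frame of pad_blue_mid below 0.036 m and contact force between the fingers and pack_red below 0.1 N and contact force between the fingers and pack_blue below 0.1 N), for 0.2 s.
2. the blue key is down and the red key has popped up (value of joint each of key_blue, key_red above 0.011 m and value of joint key_yellow below 0.003 m), for 0.2 s.
At the end, for the whole second after the job is handed in: Each pack stands upright and at rest on the pad of its own colour, its centre within 20 mm of the pad's centre and its length within 0.2 rad of the pad's length (either way round); the blue key is down (more than 11 mm), and the red and yellow keys are up (to within 3 mm) (all of step 2 and horizontal distance between pack_red_center and pad_red_mid below 0.02 m and angle between the x axis of pack_red_center and the x axis of pad_red_mid, either way round below 0.2 rad and z of pack_red_center in the frame of pad_red_mid below 0.036 m and angle between each of pack_red_center, pack_blue_center's own z axis and vertical below 0.08 rad and horizontal distance between pack_blue_center and pad_blue_mid below 0.02 m and angle between the x axis of pack_blue_center and the x axis of pad_blue_mid, either way round below 0.2 rad and z of pack_blue_center in the frame of pad_blue_mid below 0.036 m and linear speed of each of pack_red, pack_blue below 0.02 m/s); the robot touches nothing.
It fails at once if a pack is tipped over (angle between any of pack_red_center, pack_blue_center's own z axis and vertical above 0.6 rad).
It fails at once if a pack is dropped (falls freely at over 0.5 m/s) or slammed down on a pad or the bank (more than 80 N) ((contact force between the fingers and pack_red below 0.05 N and linear speed of pack_red above 0.5 m/s) or (contact force between the fingers and pack_blue below 0.05 N and linear speed of pack_blue above 0.5 m/s) or contact force between any of pack_red, pack_blue and pad_red above 80 N or contact force between any of pack_red, pack_blue and pad_blue above 80 N or contact force between any of pack_red, pack_blue and bank above 80 N).
It fails at once if the yellow key is pressed (more than 9 mm) (value of joint key_yellow above 0.009 m).
It fails at once if a bystander is shifted more than 40 mm or knocked over (distance of any of spray_can, wax_tin, glue_bottle, screw_jar from where it was at the start of the episode above 0.04 m or angle between any of spray_can, wax_tin, glue_bottle, screw_jar's own z axis and vertical above 0.5 rad).
It also fails if it takes over 72 s, if anything falls off the work surface, if the arm or the gripper's body presses on something with over 40 N, if the wrist force passes 120 N, or if a joint passes its speed limit or range.

## Robot

A 6-joint arm with a two-finger parallel gripper is mounted at the origin on the work surface. World frame = base frame: x ahead of the robot, y to its left, z up, the work surface at z = 0. Lengths are in m, angles in degrees, forces in N, time in s.
With the tool pointing down it reaches from about 0.375 to 0.9 m from the base axis. Payload 3.1 kg.
Tool frame: the origin (TCP) lies midway between the tips of the shut fingers; the grasp point (between the pads) lies 19 mm behind it; z points along the fingers, y is the direction in which the jaws open and shut (so a half turn about z gives the same grasp; the last joint's range is limited). The gripper opens to 87 mm and grips with 3 to 60 N. Pads are 19 mm wide; open, the fingers measure 117 mm over their backs; the gripper's body (75 mm by 190 mm) begins 51 mm behind the grasp point.
Start: joints at [53.486, 30.224, 82.088, -0, 67.689, -10.227], TCP at [0.277, 0.56, 0.223] pointing down, gripper open.
Joint ranges: [-176.69, 176.69], [-43.24, 126.21], [12.49, 139.97], [-82, 262], [0, 151.66], [-163.58, 163.58]. Speed limits (degrees/s): [159.86, 159.86, 180, 180, 180, 180].

## Interface

Orientations are given as a 3x3 rotation matrix whose columns are the frame's x, y, z axes.
In Python, from rig import bot, capture, get_calibration gives the robot as it stands.
- The arm moves only by the tool play_rows, never from a script. Its arguments are lists of equal length, an entry for each row: "fingers": the closure in counts, from 0 (fully open) to 255 (shut); "linear": the shift along the tool's x, y, z in mm, a list of three; "rot": the turn, a rotation vector about the tool's x, y, z in degrees, a list of three. A call has 1 to 20 rows; each row is the pose to reach, as a shift and turn from the pose commanded when the call began, along the tool's axes at that moment; what a row does not reach only later rows make up. A row lasts 1/10 s, in which the tool goes at most 50 mm and 8.59 degrees, less where a joint would pass 70% of its speed; a pose out of reach is approached as far as the arm can. A call with a gripper value outside its range is refused whole. The fingers move at their own pace and stop on an object; the grip force is fixed at half the most. Time passes only in rows, so rows that repeat a pose let the fingers close. It gives the time, the measured TCP pose, the force and the opening at its end, in the units of the state.
- bot.read_state(): the state, without advancing time (a new reading comes with each control period).
- capture(name): name is "scene" or "top" or "wrist"; returns the picture (480x640x3 uint8, red, green, blue); there is no depth.
- get_calibration(name): a dict with "vfov" (degrees; the focal length in pixels is half the picture's height over the tangent of half this angle, whatever the lens; pixels are square), "cx", "cy" (the principal point, pixels), "dist" ([k1, k2, p1, p2, k3] as OpenCV has them; the pictures are not rectified), "camera_from_world" (4x4, takes a point from world to camera coordinates). Camera axes: x right, y down, z forward; pixel columns grow to the right and rows downward; lengths in m; the calibration is good to about 2 mm. A picture is of the moment at which its call begins: read the wrist's pose just before it. get_calibration takes no time and is no camera call; for the wrist camera it gives the pose at the moment of the call.
- bot.hand_in(): hands the job in, once; it reports no verdict.
The state is a dict: "time_s": time; "joint_positions": joint angles; "qvel": joint speeds; "tau": joint torques, N m; "position": TCP position; "tcp_rot": TCP orientation; "force": force on the tool from outside, world axes, zero at the start; "moment": the same for the moment, N m; "opening": opening from 0.0 (shut) to 1.0 (fully open).
Only numpy, scipy, OpenCV 4.12 (cv2) and the standard library are available. Lean on these libraries where they do the work, as an engineer would, in place of code of your own. Each camera call takes 0.05 s, during which the arm holds its last target.

## Working session

There is one attempt and no reset: what is moved stays moved. The work goes in short steps, Python scripts to look and compute and a tool call to move; the robot and the scene stay as the last step left them, time stands still between calls to the robot, and variables do not carry over. Pictures are saved under pics/ and viewed, and the job is handed in when it is done.

Besides the shell and the picture viewer there is one more tool, called after "Emit:" as name(argument=value, ...) on one line, values as JSON. play_rows: Moves the arm, as the interface text tells. Its arguments: {"type":"object","properties":{"fingers":{"type":"array"},"linear":{"type":"array"},"rot":{"type":"array"}},"required":["fingers","linear","rot"]}

```bash
mkdir -p pics; ls; python3 - <<'E'
from rig import bot,capture,get_calibration
import cv2
s=bot.read_state();print(s)
for n in("scene","top"):
    cv2.imwrite(f"pics/{n}0.png",capture(n)[:,:,::-1]);c=get_calibration(n);print(n,c)
E
```

```text
pics
{'time_s': 0.0, 'joint_positions': array([ 5.34849617e+01,  3.02803643e+01,  8.21564344e+01, -2.15308158e-04,
        6.76877145e+01, -1.02281647e+01]), 'qvel': array([-0.06151069, -0.07483338, -0.00675644,  0.02355797,  0.14932569,
       -0.04727249]), 'tau': array([-1.27618241e-03, -4.40044963e+01, -1.76589543e+01,  6.32108166e-02,
        5.82139380e-02, -1.54620329e-04]), 'position': array([0.27633436, 0.55978179, 0.22155636]), 'tcp_rot': array([[-8.96588300e-01,  4.42863134e-01, -1.29031197e-03],
       [ 4.42864848e-01,  8.96586676e-01, -1.74864219e-03],
       [ 3.82467357e-04, -2.13924594e-03, -9.99997639e-01]]), 'force': array([ 0.30972205, -0.11597027,  0.00608099]), 'moment': array([ 0.02275429,  0.03137543, -0.01179481]), 'opening': 0.9999437164335769}
scene {'vfov': 46.55655395442048, 'cx': 317.78971791651503, 'cy': 246.8871088363584, 'dist': array([-0.15169042,  0.        ,  0.        ,  0.        ,  0.        ]), 'camera_from_world': array([[-0.71976287,  0.69412639,  0.01140035,  0.39791065],
       [ 0.4387975 ,  0.46760651, -0.76733363, -0.15696945],
       [-0.5379574 , -0.54729581, -0.64114673,  1.40622886],
       [ 0.        ,  0.        ,  0.        ,  1.        ]])}
top {'vfov': 50.48636289338707, 'cx': 312.3263148635531, 'cy': 228.3300088513361, 'dist': array([-0.07877859,  0.        ,  0.        ,  0.        ,  0.        ]), 'camera_from_world': array([[ 0.02313291, -0.99971818, -0.00533227, -0.03300828],
       [-0.99077744, -0.02221308, -0.13366618,  0.52392425],
       [ 0.13351006,  0.00837518, -0.99101207,  1.0432604 ],
       [ 0.        ,  0.        ,  0.        ,  1.        ]])}
```

View pics/scene0.png

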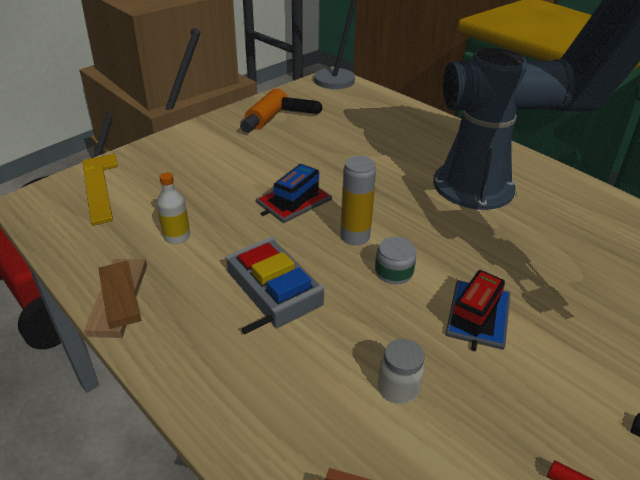

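View pics/top0.png

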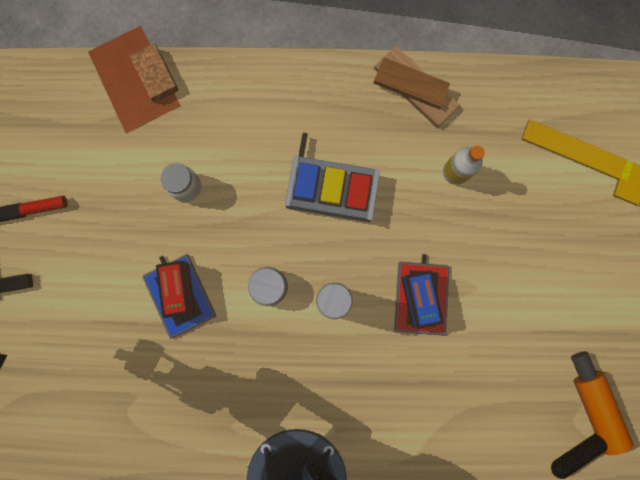

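The two views show the blue pack on the red pad (top ~423,298), the red pack on the blue pad (~178,293), and the bank at (333,188) with keys blue/yellow/red from left to right. Next I'll enlarge these.

```bash
python3 - <<'E'
import cv2
im=cv2.imread("pics/top0.png")
def c(x0,y0,x1,y1,k,n): cv2.imwrite(n,cv2.resize(im[y0:y1,x0:x1],None,fx=k,fy=k,interpolation=cv2.INTER_CUBIC))
a=[cv2.resize(im[245:345,x:x+100],None,fx=4,fy=4,interpolation=cv2.INTER_CUBIC) for x in(130,375)]
import numpy as np
cv2.imwrite("pics/crops0.png",np.hstack(a))
c(270,120,400,230,6,"pics/bank0.png")
E
```

```text
(no output)
```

View pics/crops0.png

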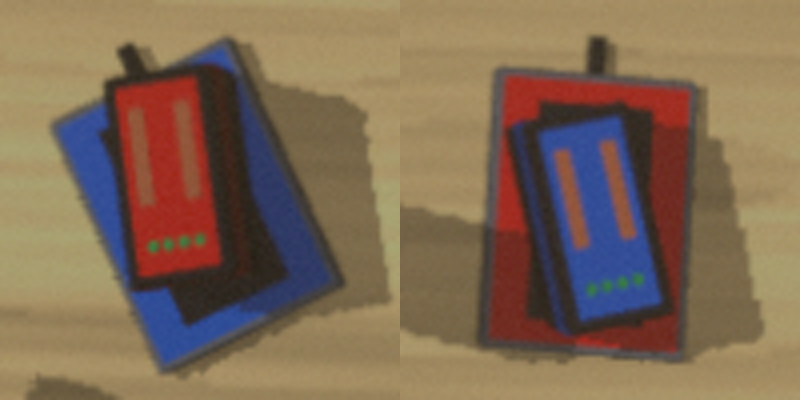

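View pics/bank0.png

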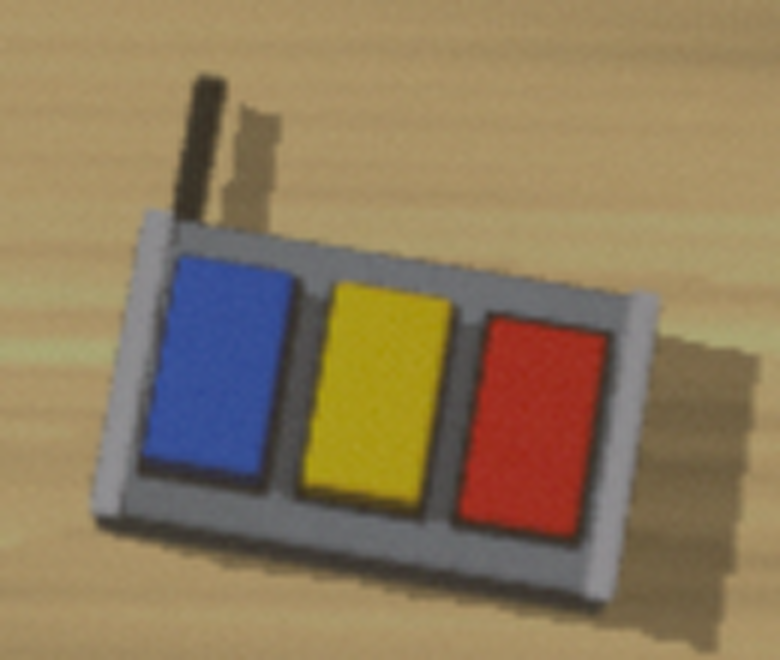

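```bash
cat > h.py <<'E'
import numpy as np,cv2
def unproj(cal,px,z,shape=(480,640)):
    f=240/np.tan(np.radians(cal['vfov']/2));K=np.array([[f,0,cal['cx']],[0,f,cal['cy']],[0,0,1]])
    n=cv2.undistortPoints(np.array(px,float).reshape(-1,1,2),K,np.array(cal['dist'],float))[:,0]
    T=np.array(cal['camera_from_world']);R=T[:3,:3];t=T[:3,3];c=-R.T@t
    d=np.c_[n,np.ones(len(n))]@R
    return c+d*((z-c[2])/d[:,2])[:,None]
def rect(P,name):
    P=P[:,:2];m=P.mean(0);L=[np.linalg.norm(P[i]-P[(i+1)%4]) for i in range(4)]
    # long axis
    i=0 if L[0]+L[2]>L[1]+L[3] else 1
    a=(P[(i+1)%4]-P[i]);b=(P[(i+2)%4]-P[(i+3)%4]);v=a+b
    ang=np.degrees(np.arctan2(v[1],v[0]));ang=(ang+90)%180-90
    print(name,"c",m.round(4),"ang",round(ang,1),"indiv",[round(float(np.degrees(np.arctan2(q[1],q[0]))),1) for q in(a,b)],"L",np.round(L,4))
    return m,ang
E
python3 - <<'E'
from rig import get_calibration
from h import *
cal=get_calibration("top")
def go(n,pts,k,off,z):
    p=(np.array(pts,float)+.5)/k-.5+off
    return rect(unproj(cal,p,z),n)
go("padB",[(228,38),(52,123),(165,372),(343,284)],4,(130,245),.012)
go("packR face",[(115,90),(200,75),(222,265),(138,280)],4,(130,245),.074)
go("packR out",[(106,80),(203,66),(235,272),(135,290)],4,(130,245),.074)
go("padR",[(97,70),(294,85),(284,358),(80,345)],4,(375,245),.012)
go("packB face",[(140,133),(218,115),(262,303),(188,322)],4,(375,245),.074)
go("keyB",[(178,257),(295,270),(262,480),(140,465)],6,(270,120),.067)
go("keyY",[(334,283),(455,298),(420,512),(298,495)],6,(270,120),.067)
for n,p,z in(("can",(334,300),.19),("tin",(268,286),.065),("jar",(179,180),.09),("glue",(476,153),.16)):print(n,unproj(cal,[p],z).round(3))
cal=get_calibration("scene")
E
```

```text
padB c [0.376  0.2622] ang 27.9 indiv [-152.1, -152.1] L [0.1056 0.1476 0.1056 0.1467]
packR face c [0.3891 0.2605] ang 10.0 indiv [-170.3, -169.7] L [0.0444 0.0968 0.0434 0.097 ]
packR out c [0.3894 0.2601] ang 11.6 indiv [-168.1, -168.7] L [0.0505 0.1056 0.0516 0.1075]
padR c [ 0.3829 -0.2581] ang -2.9 indiv [177.5, 176.7] L [0.1067 0.1452 0.1088 0.1462]
packB face c [ 0.3808 -0.2516] ang 13.9 indiv [-166.8, -165.5] L [0.0409 0.0963 0.0387 0.097 ]
keyB c [ 0.6198 -0.006 ] ang -8.0 indiv [172.5, 171.5] L [0.0411 0.0754 0.0425 0.0751]
keyY c [ 0.6107 -0.061 ] ang -8.3 indiv [171.7, 171.7] L [0.0425 0.0768 0.0425 0.0762]
can [[ 0.376 -0.064  0.19 ]]
tin [[0.4   0.066 0.065]]
jar [[0.611 0.254 0.09 ]]
glue [[ 0.661 -0.334  0.16 ]]
```

```bash
cat >> h.py <<'E'
def delta(x,y,z,yaw):
    from rig import bot
    s=bot.read_state();R=np.array(s['tcp_rot']);p=np.array(s['position'])
    cur=np.degrees(np.arctan2(R[1,0],R[0,0]))
    c,sn=np.cos(np.radians(yaw)),np.sin(np.radians(yaw))
    Rt=np.array([[c,sn,0],[sn,-c,0],[0,0,-1.]])
    rv=np.degrees(cv2.Rodrigues(R.T@Rt)[0].ravel())
    print("t",round(s['time_s'],2),"p",p.round(4),"yaw",cur.round(1),"lin",(R.T@(np.array([x,y,z])-p)*1000).round(1),"rot",rv.round(1),"open",round(s['opening'],3),"F",np.round(s['force'],1))
E
python3 -c "
from h import *
delta(.389,.26,.2,191)"
```

```text
t 0.1 p [0.2764 0.5599 0.2217] yaw 153.7 lin [-233.8 -218.9   22. ] rot [ -0.1  -0.1 -37.3] open 0.997 F [-0.3  0.3  0.5]
```

Emit:
play_rows(fingers=[0, 0, 0, 0, 0, 0, 0, 0, 0, 0, 0, 0], linear=[[-234, -219, 22], [-234, -219, 22], [-234, -219, 22], [-234, -219, 22], [-234, -219, 22], [-234, -219, 22], [-234, -219, 22], [-234, -219, 22], [-234, -219, 22], [-234, -219, 22], [-234, -219, 22], [-234, -219, 22]], rot=[[0, 0, -37], [0, 0, -37], [0, 0, -37], [0, 0, -37], [0, 0, -37], [0, 0, -37], [0, 0, -37], [0, 0, -37], [0, 0, -37], [0, 0, -37], [0, 0, -37], [0, 0, -37]])

```text
time_s: 1.3
position: [0.3891, 0.2614, 0.2005]
tcp_rot: [[-0.982, -0.188, 0.0], [-0.188, 0.982, 0.0], [-0.0, 0.0, -1.0]]
force: [-0.1, 0.0, -0.2]
opening: 1.004
```

```bash
python3 - <<'E'
from rig import *
from h import *
import pickle
cal=get_calibration("wrist")
cv2.imwrite("pics/w1.png",capture("wrist")[:,:,::-1]);pickle.dump(cal,open("w1.pkl","wb"))
delta(.389,.26,.031,191)
E
```

```text
t 1.35 p [0.3891 0.2612 0.2005] yaw -169.2 lin [  0.4  -1.2 169.5] rot [ 0.   0.  -0.2] open 1.001 F [-0.3 -0.5 -0.1]
```

View pics/w1.png

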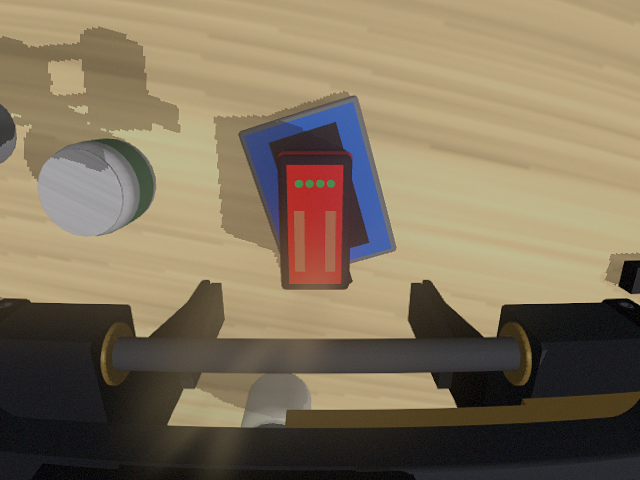

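The wrist view shows the red face at (287–343, 165–284) and the blue pad's visible corners at (240,133), (356,97) and (396,248).

```bash
python3 - <<'E'
from h import *
import pickle
cal=pickle.load(open("w1.pkl","rb"))
rect(unproj(cal,[(287,165),(343,165),(340,284),(289,284)],.074),"packR")
rect(unproj(cal,[(278,157),(352,156),(348,289),(282,289)],.074),"packR out")
P=unproj(cal,[(240,132),(356,96),(396,249)],.012);P=np.vstack([P,P[0]+P[2]-P[1]]);rect(P,"padB")
E
```

```text
packR c [0.392  0.2598] ang 10.6 indiv [10.6, 10.5] L [0.0415 0.0963 0.0416 0.0964]
packR out c [0.3911 0.2598] ang 10.8 indiv [10.7, 10.9] L [0.0545 0.1075 0.0541 0.1068]
padB c [0.3765 0.2629] ang 27.8 indiv [27.8, 27.8] L [0.1058 0.146  0.1058 0.146 ]
```

Emit:
play_rows(fingers=[0, 0, 0, 0, 0, 0, 255, 255, 255, 255, 255, 255, 255, 255], linear=[[-1.5, -1, 45], [-1.5, -1, 90], [-1.5, -1, 130], [-1.5, -1, 155], [-1.5, -1, 169], [-1.5, -1, 169], [-1.5, -1, 169], [-1.5, -1, 169], [-1.5, -1, 169], [-1.5, -1, 169], [-1.5, -1, 169], [-1.5, -1, 169], [-1.5, -1, 169], [-1.5, -1, 169]], rot=[[0, 0, 0], [0, 0, 0], [0, 0, 0], [0, 0, 0], [0, 0, 0], [0, 0, 0], [0, 0, 0], [0, 0, 0], [0, 0, 0], [0, 0, 0], [0, 0, 0], [0, 0, 0], [0, 0, 0], [0, 0, 0]])

```text
time_s: 2.75
position: [0.3917, 0.2602, 0.0323]
tcp_rot: [[-0.983, -0.185, 0.002], [-0.185, 0.983, 0.001], [-0.002, 0.001, -1.0]]
force: [-0.8, 2.9, 5.8]
opening: 0.641
```

```bash
python3 - <<'E'
from h import *
delta(.391,.26,.13,191)
delta(.45,.43,.02,221)
E
```

```text
t 2.75 p [0.3917 0.2602 0.0323] yaw -169.3 lin [  0.5  -0.  -97.7] rot [ 0.   0.1 -0.3] open 0.641 F [-0.8  2.9  5.8]
t 2.75 p [0.3917 0.2602 0.0323] yaw -169.3 lin [-88.8 156.   12.5] rot [  0.    0.1 -30.3] open 0.641 F [-0.8  2.9  5.8]
```

Emit:
play_rows(fingers=[255, 255, 255, 255, 255, 255, 255, 255, 255, 255, 255, 255, 255, 255, 255, 255], linear=[[0, 0, -8], [0, 0, -25], [0, 0, -50], [0, 0, -70], [-20, 35, -70], [-40, 70, -70], [-60, 105, -70], [-80, 140, -70], [-89, 156, -70], [-89, 156, -45], [-89, 156, -20], [-89, 156, -2], [-89, 156, 5], [-89, 156, 8], [-89, 156, 10], [-89, 156, 11]], rot=[[0, 0, 0], [0, 0, 0], [0, 0, 0], [0, 0, 0], [0, 0, 0], [0, 0, 0], [0, 0, 0], [0, 0, 0], [0, 0, 0], [0, 0, 0], [0, 0, 0], [0, 0, 0], [0, 0, 0], [0, 0, 0], [0, 0, 0], [0, 0, 0]])

```text
time_s: 4.35
position: [0.4503, 0.4297, 0.0212]
tcp_rot: [[-0.983, -0.186, 0.001], [-0.186, 0.983, 0.001], [-0.001, 0.0, -1.0]]
force: [1.0, -0.4, -7.0]
opening: 0.645
```

```bash
python3 - <<'E'
from h import *
delta(.45,.43,.02,191)
E
```

```text
t 4.35 p [0.4503 0.4297 0.0212] yaw -169.3 lin [0.2 0.3 1.2] rot [ 0.   0.1 -0.3] open 0.645 F [ 1.  -0.4 -7. ]
```

Emit:
play_rows(fingers=[255, 255, 255, 0, 0, 0, 0, 0, 0, 0, 0], linear=[[0, 0, 0.7], [0, 0, 1.3], [0, 0, 1.3], [0, 0, 1.3], [0, 0, 1.3], [0, 0, 1.3], [0, 0, 1.3], [0, 0, 1.3], [0, 0, -40], [0, 0, -85], [0, 0, -130]], rot=[[0, 0, 0], [0, 0, 0], [0, 0, 0], [0, 0, 0], [0, 0, 0], [0, 0, 0], [0, 0, 0], [0, 0, 0], [0, 0, 0], [0, 0, 0], [0, 0, 0]])

```text
time_s: 5.45
position: [0.4492, 0.4292, 0.1513]
tcp_rot: [[-0.983, -0.186, -0.001], [-0.186, 0.983, -0.001], [0.002, -0.001, -1.0]]
force: [-0.1, 0.4, 1.1]
opening: 0.995
```

```bash
python3 - <<'E'
from h import *
from rig import *
cv2.imwrite("pics/scene1.png",capture("scene")[:,:,::-1])
delta(.48,.0,.235,100)
delta(.381,-.2516,.2,14)
E
```

```text
t 5.5 p [0.4534 0.4323 0.1599] yaw -169.3 lin [  53.5 -429.2  -78. ] rot [ 0.8  0.3 90.7] open 0.999 F [0.5 0.9 4.5]
t 5.5 p [0.4534 0.4323 0.1599] yaw -169.3 lin [ 198.  -658.2  -45.9] rot [  1.1  -0.4 176.7] open 0.999 F [0.5 0.9 4.5]
```

View pics/scene1.png

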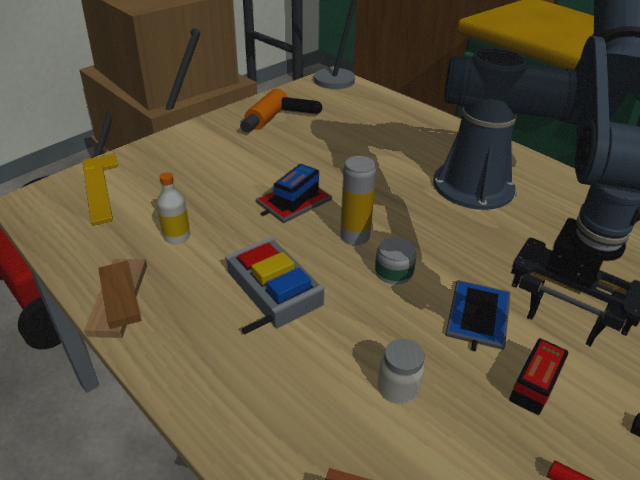

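Emit:
play_rows(fingers=[0, 0, 0, 0, 0, 0, 0, 0, 0, 0, 0, 0, 0], linear=[[0, 0, -50], [0, 0, -89], [50, -427, -89], [50, -427, -89], [50, -427, -89], [50, -427, -89], [50, -427, -89], [50, -427, -89], [50, -427, -89], [50, -427, -89], [50, -427, -89], [50, -427, -89], [50, -427, -89]], rot=[[0, 0, 8], [0, 0, 16], [0, 0, 24], [0, 0, 32], [0, 0, 40], [0, 0, 48], [0, 0, 56], [0, 0, 64], [0, 0, 72], [0, 0, 80], [0, 0, 90], [0, 0, 90], [0, 0, 90]])

```text
time_s: 6.8
position: [0.4797, 0.0003, 0.2394]
tcp_rot: [[-0.185, 0.983, -0.0], [0.983, 0.185, 0.001], [0.001, -0.0, -1.0]]
force: [-0.8, 0.5, -0.3]
opening: 0.995
```

```bash
python3 - <<'E'
from h import *
delta(.382,-.2516,.21,14)
E
```

```text
t 6.8 p [4.797e-01 3.000e-04 2.394e-01] yaw 100.6 lin [-229.5 -142.6   29.3] rot [-0.  -0.  86.6] open 0.995 F [-0.8  0.5 -0.3]
```

Emit:
play_rows(fingers=[0, 0, 0, 0, 0, 0, 0, 0, 0, 0, 0, 0, 0], linear=[[-230, -143, 0], [-230, -143, 0], [-230, -143, 0], [-230, -143, 0], [-230, -143, 0], [-230, -143, 0], [-230, -143, 29], [-230, -143, 29], [-230, -143, 29], [-230, -143, 29], [-230, -143, 29], [-230, -143, 29], [-230, -143, 29]], rot=[[0, 0, 8], [0, 0, 16], [0, 0, 24], [0, 0, 32], [0, 0, 40], [0, 0, 48], [0, 0, 56], [0, 0, 64], [0, 0, 72], [0, 0, 80], [0, 0, 86.5], [0, 0, 86.5], [0, 0, 86.5]])

```text
time_s: 8.1
position: [0.3826, -0.2508, 0.2105]
tcp_rot: [[0.968, 0.25, -0.0], [0.25, -0.968, 0.0], [0.0, -0.0, -1.0]]
force: [-0.3, 0.1, 0.3]
opening: 1.001
```

```bash
python3 - <<'E'
from h import *
from rig import *
import pickle
cal=get_calibration("wrist")
cv2.imwrite("pics/w2.png",capture("wrist")[:,:,::-1]);pickle.dump(cal,open("w2.pkl","wb"))
delta(.382,-.2516,.032,14)
E
```

```text
t 8.15 p [ 0.3825 -0.251   0.2106] yaw 14.5 lin [ -0.7   0.5 178.6] rot [-0.  -0.   0.5] open 1.0 F [-0.  -0.2 -0.3]
```

View pics/w2.png

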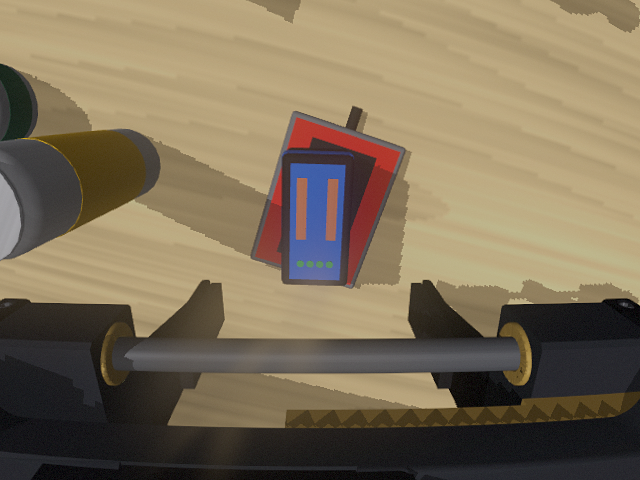

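The blue face is at (290–346, 163–280) and the red pad's corners are at (251,258), (294,111) and (405,150).

```bash
python3 - <<'E'
from h import *
import pickle
cal=pickle.load(open("w2.pkl","rb"))
rect(unproj(cal,[(290,163),(346,163),(344,280),(289,280)],.074),"packB")
P=unproj(cal,[(251,258),(294,111),(405,150)],.012);P=np.vstack([P,P[0]+P[2]-P[1]]);rect(P,"padR")
E
```

```text
packB c [ 0.3824 -0.2536] ang 13.9 indiv [-165.1, -167.1] L [0.0428 0.0974 0.0462 0.0975]
padR c [ 0.3845 -0.2609] ang -3.3 indiv [-3.3, -3.3] L [0.1472 0.107  0.1472 0.107 ]
```

Emit:
play_rows(fingers=[0, 0, 0, 0, 0, 0, 255, 255, 255, 255, 255, 255, 255, 255], linear=[[-0.5, 1.5, 48], [-0.5, 1.5, 95], [-0.5, 1.5, 138], [-0.5, 1.5, 165], [-0.5, 1.5, 178.5], [-0.5, 1.5, 178.5], [-0.5, 1.5, 178.5], [-0.5, 1.5, 178.5], [-0.5, 1.5, 178.5], [-0.5, 1.5, 178.5], [-0.5, 1.5, 178.5], [-0.5, 1.5, 178.5], [-0.5, 1.5, 178.5], [-0.5, 1.5, 178.5]], rot=[[0, 0, 0], [0, 0, 0], [0, 0, 0], [0, 0, 0], [0, 0, 0], [0, 0, 0], [0, 0, 0], [0, 0, 0], [0, 0, 0], [0, 0, 0], [0, 0, 0], [0, 0, 0], [0, 0, 0], [0, 0, 0]])

```text
time_s: 9.55
position: [0.3813, -0.2519, 0.0326]
tcp_rot: [[0.97, 0.245, -0.001], [0.245, -0.97, 0.003], [-0.001, -0.003, -1.0]]
force: [-0.2, 3.8, 6.4]
opening: 0.64
```

```bash
python3 - <<'E'
from h import *
delta(.382,-.2516,.245,14)
delta(.48,0,.245,14)
E
```

```text
t 9.55 p [ 0.3813 -0.2519  0.0326] yaw 14.2 lin [   0.6   -0.7 -212.4] rot [-0.2  0.   0.2] open 0.64 F [-0.2  3.8  6.4]
t 9.55 p [ 0.3813 -0.2519  0.0326] yaw 14.2 lin [ 157.2 -220.7 -211.9] rot [-0.2  0.   0.2] open 0.64 F [-0.2  3.8  6.4]
```

Emit:
play_rows(fingers=[255, 255, 255, 255, 255, 255, 255, 255, 255, 255, 255, 255, 255, 255, 255, 255], linear=[[0, 0, -8], [0, 0, -25], [0, 0, -60], [0, 0, -100], [0, 0, -140], [0, 0, -180], [0, 0, -205], [0, 0, -212], [20, -27, -212], [43, -60, -212], [68, -95, -212], [93, -130, -212], [118, -165, -212], [143, -200, -212], [157, -220, -212], [157, -220, -212]], rot=[[0, 0, 0], [0, 0, 0], [0, 0, 0], [0, 0, 0], [0, 0, 0], [0, 0, 0], [0, 0, 0], [0, 0, 0], [0, 0, 0], [0, 0, 0], [0, 0, 0], [0, 0, 0], [0, 0, 0], [0, 0, 0], [0, 0, 0], [0, 0, 0]])

```text
time_s: 11.15
position: [0.4796, 0.0015, 0.2422]
tcp_rot: [[0.968, 0.25, -0.003], [0.25, -0.968, 0.002], [-0.003, -0.003, -1.0]]
force: [-0.1, -0.8, -6.7]
opening: 0.645
```

```bash
python3 - <<'E'
from h import *
delta(.3764,.2627,.06,27.9)
E
```

```text
t 11.15 p [0.4796 0.0015 0.2422] yaw 14.5 lin [ -34.2 -278.2  183.1] rot [ -0.2   0.1 -13.4] open 0.645 F [-0.1 -0.8 -6.7]
```

Emit:
play_rows(fingers=[255, 255, 255, 255, 255, 255, 255, 255, 255, 255, 255, 255, 255, 255, 255], linear=[[-3, -25, 0], [-7, -60, 0], [-12, -100, 0], [-17, -140, 0], [-22, -180, 0], [-27, -220, 0], [-32, -260, 0], [-34, -278, 0], [-34, -278, 20], [-34, -278, 60], [-34, -278, 105], [-34, -278, 145], [-34, -278, 172], [-34, -278, 183], [-34, -278, 183]], rot=[[0, 0, -1], [0, 0, -3], [0, 0, -6], [0, 0, -9], [0, 0, -12], [0, 0, -13.4], [0, 0, -13.4], [0, 0, -13.4], [0, 0, -13.4], [0, 0, -13.4], [0, 0, -13.4], [0, 0, -13.4], [0, 0, -13.4], [0, 0, -13.4], [0, 0, -13.4]])

```text
time_s: 12.65
position: [0.378, 0.2584, 0.0594]
tcp_rot: [[0.886, 0.463, -0.004], [0.463, -0.886, -0.002], [-0.005, -0.0, -1.0]]
force: [-0.1, -0.1, -5.4]
opening: 0.643
```

```bash
python3 - <<'E'
from h import *
delta(.3764,.2627,.033,27.9)
E
```

```text
t 12.65 p [0.378  0.2584 0.0594] yaw 27.6 lin [ 0.7 -4.5 26.4] rot [-0.   0.3 -0.3] open 0.643 F [-0.1 -0.1 -5.4]
```

Lower softly, release, and retreat.

Emit:
play_rows(fingers=[255, 255, 255, 255, 255, 255, 255, 0, 0, 0, 0, 0, 0, 0, 0, 0, 0], linear=[[0.5, -3, 5], [0.5, -3, 13], [0.5, -3, 20], [0.5, -3, 24], [0.5, -3, 26], [0.5, -3, 27], [0.5, -3, 27], [0.5, -3, 27], [0.5, -3, 27], [0.5, -3, 27], [0.5, -3, 27], [0.5, -3, 27], [0.5, -3, 15], [0.5, -3, -25], [0.5, -3, -70], [0.5, -3, -120], [0.5, -3, -120]], rot=[[0, 0, 0], [0, 0, 0], [0, 0, 0], [0, 0, 0], [0, 0, 0], [0, 0, 0], [0, 0, 0], [0, 0, 0], [0, 0, 0], [0, 0, 0], [0, 0, 0], [0, 0, 0], [0, 0, 0], [0, 0, 0], [0, 0, 0], [0, 0, 0], [0, 0, 0]])

```text
time_s: 14.35
position: [0.3821, 0.2641, 0.1868]
tcp_rot: [[0.886, 0.464, 0.013], [0.464, -0.886, 0.005], [0.014, 0.002, -1.0]]
force: [0.9, 0.5, 0.7]
opening: 1.004
```

```bash
python3 - <<'E'
from h import *
from rig import *
import pickle
cal=get_calibration("wrist")
cv2.imwrite("pics/w3.png",capture("wrist")[:,:,::-1]);pickle.dump(cal,open("w3.pkl","wb"))
delta(.45,.43,.2,11)
E
```

```text
t 14.4 p [0.3803 0.2633 0.1842] yaw 27.6 lin [ 139.2 -115.4  -14.7] rot [-0.  -0.5 16.6] open 1.0 F [-0.4  0.2 -0. ]
```

View pics/w3.png

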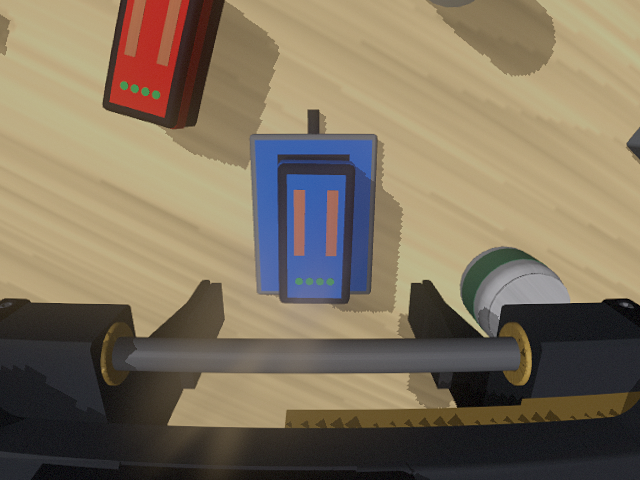

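The blue pack stands square on the blue pad: pad corners (251,136), (377,135), (371,294), (257,294), pack face (287–345, 174–294).

```bash
python3 - <<'E'
from h import *
import pickle
cal=pickle.load(open("w3.pkl","rb"))
rect(unproj(cal,[(287,174),(345,174),(342,295),(286,295)],.074),"packB")
rect(unproj(cal,[(251,136),(377,135),(371,294),(257,294)],.012),"padB")
rect(unproj(cal,[(278,165),(354,165),(349,303),(279,303)],.074),"packB out")
delta(.45,.43,.17,11)
E
```

```text
packB c [0.38   0.2616] ang 26.7 indiv [-152.5, -154.1] L [0.0413 0.0943 0.0438 0.0944]
padB c [0.3777 0.2613] ang 27.6 indiv [-152.0, -152.8] L [0.1072 0.1479 0.1092 0.147 ]
packB out c [0.3798 0.2614] ang 26.8 indiv [-152.8, -153.5] L [0.0538 0.1077 0.0551 0.1077]
t 14.4 p [0.3803 0.2633 0.1842] yaw 27.6 lin [ 139.  -115.4   15.3] rot [-0.  -0.5 16.6] open 1.0 F [-0.4  0.2 -0. ]
```

Emit:
play_rows(fingers=[0, 0, 0, 0, 0, 0, 0, 0], linear=[[139, -115, -10], [139, -115, -10], [139, -115, -10], [139, -115, -10], [139, -115, 0], [139, -115, 10], [139, -115, 15], [139, -115, 15]], rot=[[0, -0.5, 8], [0, -0.5, 16.6], [0, -0.5, 16.6], [0, -0.5, 16.6], [0, -0.5, 16.6], [0, -0.5, 16.6], [0, -0.5, 16.6], [0, -0.5, 16.6]])

```text
time_s: 15.2
position: [0.4462, 0.4266, 0.1639]
tcp_rot: [[0.982, 0.19, -0.013], [0.19, -0.982, -0.006], [-0.014, 0.004, -1.0]]
force: [-1.1, -0.4, 0.8]
opening: 1.0
```

```bash
python3 - <<'E'
from h import *
from rig import *
import pickle
cal=get_calibration("wrist")
cv2.imwrite("pics/w4.png",capture("wrist")[:,:,::-1]);pickle.dump(cal,open("w4.pkl","wb"))
delta(.45,.43,.021,11)
E
```

```text
t 15.25 p [0.447  0.4272 0.1649] yaw 10.9 lin [  5.2  -2.6 143.9] rot [ 0.1  0.7 -0.1] open 0.998 F [-0.4  0.1  1.2]
```

View pics/w4.png

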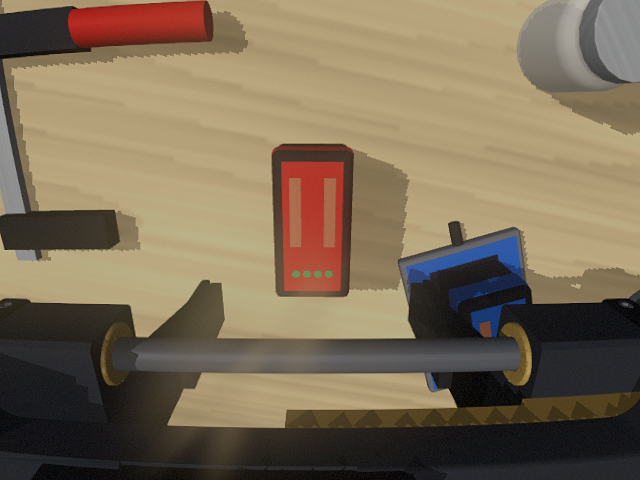

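```bash
python3 - <<'E'
from h import *
import pickle
cal=pickle.load(open("w4.pkl","rb"))
rect(unproj(cal,[(273,154),(353,154),(349,296),(276,296)],.062),"packR")
delta(.45,.43,.0215,11)
E
```

```text
packR c [0.4501 0.4278] ang 10.6 indiv [-168.9, -169.8] L [0.0536 0.1058 0.0552 0.1058]
t 15.25 p [0.447  0.4272 0.1649] yaw 10.9 lin [  5.2  -2.6 143.4] rot [ 0.1  0.7 -0.1] open 0.998 F [-0.4  0.1  1.2]
```

Emit:
play_rows(fingers=[0, 0, 0, 0, 0, 0, 255, 255, 255, 255, 255, 255, 255, 255], linear=[[2, -1, 0], [2, -1, 45], [2, -1, 90], [2, -1, 120], [2, -1, 138], [2, -1, 142], [2, -1, 142], [2, -1, 142], [2, -1, 142], [2, -1, 142], [2, -1, 142], [2, -1, 142], [2, -1, 142], [2, -1, 142]], rot=[[0, 0, 0], [0, 0, 0], [0, 0, 0], [0, 0, 0], [0, 0, 0], [0, 0, 0], [0, 0, 0], [0, 0, 0], [0, 0, 0], [0, 0, 0], [0, 0, 0], [0, 0, 0], [0, 0, 0], [0, 0, 0]])

```text
time_s: 16.65
position: [0.4491, 0.4297, 0.025]
tcp_rot: [[0.982, 0.191, -0.007], [0.191, -0.982, -0.003], [-0.007, 0.001, -1.0]]
force: [-0.9, -1.3, 5.5]
opening: 0.639
```

```bash
python3 - <<'E'
from h import *
delta(.45,.43,.245,11)
delta(.49,.1,.245,11)
E
```

```text
t 16.65 p [0.4491 0.4297 0.025 ] yaw 11.0 lin [-6.0e-01  1.0e-01 -2.2e+02] rot [0.1 0.4 0. ] open 0.639 F [-0.9 -1.3  5.5]
t 16.65 p [0.4491 0.4297 0.025 ] yaw 11.0 lin [ -24.5  331.7 -219.4] rot [0.1 0.4 0. ] open 0.639 F [-0.9 -1.3  5.5]
```

Emit:
play_rows(fingers=[255, 255, 255, 255, 255, 255, 255, 255, 255, 255, 255, 255, 255, 255, 255, 255, 255, 255, 255], linear=[[0, 0, -8], [0, 0, -25], [0, 0, -60], [0, 0, -100], [0, 0, -140], [0, 0, -180], [0, 0, -210], [0, 0, -219], [-2, 20, -219], [-4, 55, -219], [-7, 95, -219], [-10, 135, -219], [-13, 175, -219], [-16, 215, -219], [-19, 255, -219], [-22, 295, -219], [-24, 322, -219], [-24, 332, -219], [-24, 332, -219]], rot=[[0, 0, 0], [0, 0, 0], [0, 0, 0], [0, 0, 0], [0, 0, 0], [0, 0, 0], [0, 0, 0], [0, 0, 0], [0, 0, 0], [0, 0, 0], [0, 0, 0], [0, 0, 0], [0, 0, 0], [0, 0, 0], [0, 0, 0], [0, 0, 0], [0, 0, 0], [0, 0, 0], [0, 0, 0]])

```text
time_s: 18.55
position: [0.4892, 0.0987, 0.242]
tcp_rot: [[0.982, 0.188, -0.012], [0.188, -0.982, -0.002], [-0.012, 0.0, -1.0]]
force: [-1.1, 0.8, -8.1]
opening: 0.641
```

```bash
python3 - <<'E'
from h import *
delta(.44,-.15,.245,-3.1)
delta(.3845,-.2605,.065,-3.1)
E
```

```text
t 18.55 p [0.4892 0.0987 0.242 ] yaw 10.9 lin [-95.2 235.   -1.8] rot [ 0.1  0.7 13.9] open 0.641 F [-1.1  0.8 -8.1]
t 18.55 p [0.4892 0.0987 0.242 ] yaw 10.9 lin [-168.3  333.1  179.1] rot [ 0.1  0.7 13.9] open 0.641 F [-1.1  0.8 -8.1]
```

Emit:
play_rows(fingers=[255, 255, 255, 255, 255, 255, 255, 255, 255, 255, 255, 255, 255, 255, 255, 255, 255, 255, 255], linear=[[-8, 20, -3], [-22, 55, -3], [-38, 94, -3], [-54, 133, -3], [-70, 172, -3], [-86, 212, -3], [-107, 245, -3], [-130, 277, -3], [-152, 310, -3], [-165, 328, -3], [-168, 333, -3], [-168, 333, 0], [-168, 333, 20], [-168, 333, 60], [-168, 333, 105], [-168, 333, 145], [-168, 333, 170], [-168, 333, 179], [-168, 333, 179]], rot=[[0, 0, 1], [0, 0, 3], [0, 0.2, 6], [0, 0.5, 9], [0, 0.5, 12], [0, 0.5, 13.9], [0, 0.5, 13.9], [0, 0.5, 13.9], [0, 0.5, 13.9], [0, 0.5, 13.9], [0, 0.5, 13.9], [0, 0.5, 13.9], [0, 0.5, 13.9], [0, 0.5, 13.9], [0, 0.5, 13.9], [0, 0.5, 13.9], [0, 0.5, 13.9], [0, 0.5, 13.9], [0, 0.5, 13.9]])

```text
time_s: 20.45
position: [0.3877, -0.2581, 0.0655]
tcp_rot: [[0.999, -0.049, -0.001], [-0.049, -0.999, 0.0], [-0.001, -0.0, -1.0]]
force: [0.2, 0.5, -7.1]
opening: 0.642
```

```bash
python3 - <<'E'
from h import *
delta(.3842,-.26,.037,-3.1)
E
```

```text
t 20.45 p [ 0.3877 -0.2581  0.0655] yaw -2.8 lin [-3.4  2.1 28.5] rot [-0.   0.1  0.3] open 0.642 F [ 0.2  0.5 -7.1]
```

Emit:
play_rows(fingers=[255, 255, 255, 255, 255, 255, 255, 0, 0, 0, 0, 0, 0, 0, 0, 0, 0], linear=[[-3, 2, 5], [-3, 2, 13], [-3, 2, 21], [-3, 2, 25], [-3, 2, 27], [-3, 2, 28.5], [-3, 2, 28.5], [-3, 2, 28.5], [-3, 2, 28.5], [-3, 2, 28.5], [-3, 2, 28.5], [-3, 2, 28.5], [-3, 2, 15], [-3, 2, -25], [-3, 2, -70], [-3, 2, -120], [-3, 2, -140]], rot=[[0, 0, 0], [0, 0, 0], [0, 0, 0], [0, 0, 0], [0, 0, 0], [0, 0, 0], [0, 0, 0], [0, 0, 0], [0, 0, 0], [0, 0, 0], [0, 0, 0], [0, 0, 0], [0, 0, 0], [0, 0, 0], [0, 0, 0], [0, 0, 0], [0, 0, 0]])

```text
time_s: 22.15
position: [0.3858, -0.2627, 0.2108]
tcp_rot: [[0.999, -0.05, 0.006], [-0.05, -0.999, -0.008], [0.006, 0.008, -1.0]]
force: [1.1, -0.5, -0.6]
opening: 1.003
```

```bash
python3 - <<'E'
from h import *
from rig import *
import pickle
cal=get_calibration("wrist")
cv2.imwrite("pics/w5.png",capture("wrist")[:,:,::-1]);pickle.dump(cal,open("w5.pkl","wb"))
delta(.45,-.2,.24,81)
E
```

```text
t 22.2 p [ 0.3866 -0.2635  0.2123] yaw -2.9 lin [ 60.4 -66.3 -27.9] rot [  0.8   0.  -83.9] open 0.997 F [-0.  -0.3  1.4]
```

View pics/w5.png

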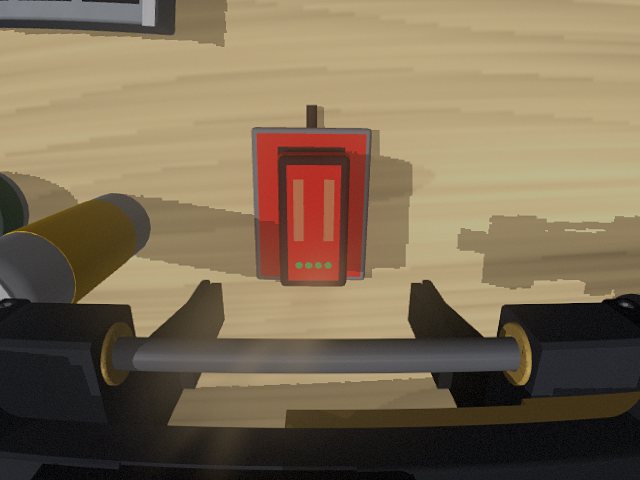

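```bash
python3 - <<'E'
from h import *
import pickle
cal=pickle.load(open("w5.pkl","rb"))
rect(unproj(cal,[(287,164),(342,164),(340,278),(286,278)],.074),"packR")
rect(unproj(cal,[(252,129),(371,129),(365,279),(257,279)],.012),"padR")
delta(.6198,-.006,.21,82)
E
```

```text
packR c [ 0.3866 -0.2633] ang -3.7 indiv [177.3, 175.4] L [0.0422 0.0948 0.0453 0.0947]
padR c [ 0.3848 -0.2611] ang -3.2 indiv [177.1, 176.4] L [0.1078 0.1474 0.1095 0.1471]
t 22.2 p [ 0.3866 -0.2635  0.2123] yaw -2.9 lin [ 220.  -268.8    1.4] rot [  0.8   0.  -84.9] open 0.997 F [-0.  -0.3  1.4]
```

The red pack is within 3 mm of the pad centre and 0.5° of its length. Next I'll hover over the blue key with the fingers shut.

Emit:
play_rows(fingers=[0, 0, 0, 255, 255, 255, 255, 255, 255, 255, 255, 255, 255], linear=[[0, 0, -10], [40, -49, -10], [70, -85, -10], [220, -269, -10], [220, -269, -10], [220, -269, -10], [220, -269, -10], [220, -269, 0], [220, -269, 0], [220, -269, 0], [220, -269, 0], [220, -269, 0], [220, -269, 0]], rot=[[0, 0, 0], [0, 0, -8], [0, 0, -16], [0, 0, -24], [0, 0, -32], [0, 0, -40], [0, 0, -48], [0, 0, -56], [0, 0, -64], [0, 0, -72], [0, 0, -80], [0, 0, -85], [0, 0, -85]])

```text
time_s: 23.5
position: [0.6165, -0.0034, 0.2043]
tcp_rot: [[0.137, 0.991, -0.003], [0.991, -0.137, -0.002], [-0.002, -0.003, -1.0]]
force: [-1.0, -0.6, 0.0]
opening: 0.175
```

```bash
python3 - <<'E'
from h import *
from rig import *
import pickle
cal=get_calibration("wrist")
cv2.imwrite("pics/w6.png",capture("wrist")[:,:,::-1]);pickle.dump(cal,open("w6.pkl","wb"))
delta(.6198,-.006,.075,82)
E
```

```text
t 23.55 p [ 0.6167 -0.0035  0.2046] yaw 82.0 lin [ -1.8   3.8 129.6] rot [-0.1  0.1  0. ] open 0.123 F [-0.7 -0.3 -0.2]
```

View pics/w6.png

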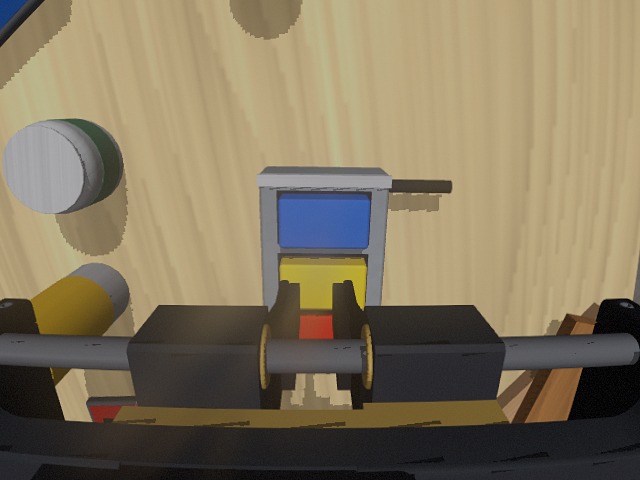

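```bash
python3 - <<'E'
from h import *
import pickle
cal=pickle.load(open("w6.pkl","rb"))
rect(unproj(cal,[(277,194),(371,194),(370,248),(278,248)],.067),"keyB")
rect(unproj(cal,[(280,258),(367,258),(366,308),(281,308)],.067),"keyY")
delta(.6195,-.005,.075,82)
E
```

```text
keyB c [ 0.6239 -0.0056] ang -7.8 indiv [-7.8, -7.8] L [0.0738 0.045  0.0754 0.045 ]
keyY c [ 0.6164 -0.0595] ang -7.8 indiv [-7.8, -7.9] L [0.0719 0.0464 0.0736 0.0464]
t 23.55 p [ 0.6167 -0.0035  0.2046] yaw 82.0 lin [ -0.9   3.3 129.6] rot [-0.1  0.1  0. ] open 0.123 F [-0.7 -0.3 -0.2]
```

Emit:
play_rows(fingers=[255, 255, 255, 255, 255, 255, 255, 255], linear=[[-1, 4, 40], [-1, 4, 80], [-1, 4, 112], [-1, 4, 128], [-1, 4, 130], [-1, 4, 130], [-1, 4, 130], [-1, 4, 130]], rot=[[0, 0, 0], [0, 0, 0], [0, 0, 0], [0, 0, 0], [0, 0, 0], [0, 0, 0], [0, 0, 0], [0, 0, 0]])

```text
time_s: 24.35
position: [0.6225, -0.0056, 0.0775]
tcp_rot: [[0.138, 0.99, 0.003], [0.99, -0.138, -0.003], [-0.002, 0.004, -1.0]]
force: [-0.3, 0.4, 1.1]
opening: 0.009
```

Emit:
play_rows(fingers=[255, 255, 255, 255, 255, 255, 255, 255, 255, 255, 255, 255], linear=[[0, 0, 4], [0, 0, 8], [0, 0, 10], [0, 0, 12], [0, 0, 14], [0, 0, 16], [0, 0, 18], [0, 0, 19.5], [0, 0, 20.5], [0, 0, 21], [0, 0, 21], [0, 0, 21]], rot=[[0, 0, 0], [0, 0, 0], [0, 0, 0], [0, 0, 0], [0, 0, 0], [0, 0, 0], [0, 0, 0], [0, 0, 0], [0, 0, 0], [0, 0, 0], [0, 0, 0], [0, 0, 0]])

```text
time_s: 25.55
position: [0.6215, -0.0055, 0.0551]
tcp_rot: [[0.137, 0.991, 0.001], [0.991, -0.137, -0.002], [-0.002, 0.001, -1.0]]
force: [-1.5, -0.1, 0.9]
opening: 0.007
```

Emit:
play_rows(fingers=[255, 255, 255, 255, 255], linear=[[0, 0, 1], [0, 0, 2], [0, 0, 2.5], [0, 0, 2.5], [0, 0, 2.5]], rot=[[0, 0, 0], [0, 0, 0], [0, 0, 0], [0, 0, 0], [0, 0, 0]])

```text
time_s: 26.05
position: [0.6216, -0.0055, 0.0533]
tcp_rot: [[0.137, 0.991, 0.001], [0.991, -0.137, -0.002], [-0.002, 0.001, -1.0]]
force: [-1.3, -0.5, 5.4]
opening: 0.007
```

Emit:
play_rows(fingers=[255, 255, 255, 255, 255, 255, 255, 255, 255], linear=[[0, 0, -5], [0, 0, -20], [0, 0, -60], [0, 0, -105], [0, 0, -150], [0, 0, -190], [0, 0, -190], [0, 0, -190], [0, 0, -190]], rot=[[0, 0, 0], [0, 0, 0], [0, 0, 0], [0, 0, 0], [0, 0, 0], [0, 0, 0], [0, 0, 0], [0, 0, 0], [0, 0, 0]])

```text
time_s: 26.95
position: [0.6202, -0.0049, 0.2416]
tcp_rot: [[0.137, 0.991, -0.002], [0.991, -0.137, -0.002], [-0.002, -0.002, -1.0]]
force: [-1.0, -1.0, 0.4]
opening: 0.004
```

```bash
python3 - <<'E'
from h import *
from rig import *
im=capture("scene")[:,:,::-1];cv2.imwrite("pics/scene2.png",im)
w=capture("wrist")[:,:,::-1]
cv2.imwrite("pics/fin.png",np.hstack([cv2.resize(im[220:340,210:340],(390,360),interpolation=2),cv2.resize(w,(400,300))[:360] if 0 else cv2.resize(w,(400,360))]))
delta(.62,0,.24,82)
E
```

```text
t 27.05 p [ 0.6201 -0.0049  0.2407] yaw 82.1 lin [ 4.8 -0.8  0.7] rot [-0.2  0.1  0.1] open 0.008 F [ 0.6  0.1 -0.6]
```

View pics/fin.png

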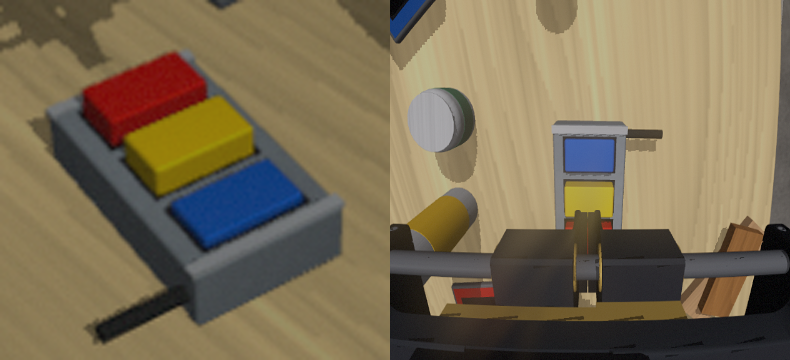

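View pics/scene2.png

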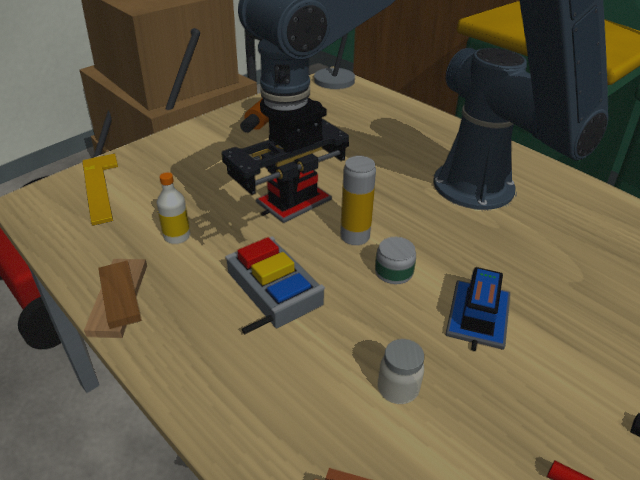

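Blue is down, red and yellow are up, and the bystanders are where they were. The blue pack looks a bit far back on its pad in the scene view, so I'll check it with projected outlines.

```bash
python3 - <<'E'
from h import *
from rig import *
im=cv2.imread("pics/scene2.png");t=capture("top")[:,:,::-1].copy()
out=[]
for n,img,box in(("scene",im,(430,250,530,350)),("top",t,(130,245,230,345)),("top",t,(375,245,475,345))):
    cal=get_calibration(n);f=240/np.tan(np.radians(cal['vfov']/2));K=np.array([[f,0,cal['cx']],[0,f,cal['cy']],[0,0,1]])
    T=np.array(cal['camera_from_world']);k=4
    x0,y0,x1,y1=box;c=cv2.resize(img[y0:y1,x0:x1],None,fx=k,fy=k,interpolation=2)
    raw=c.copy()
    for (cx,cy,a) in((.3772,.262,27.8),(.3845,-.2605,-3.1)):
      for w,h,z,col in((.11,.056,.074,(255,255,255)),(.15,.11,.012,(0,255,255))):
        ca,sa=np.cos(np.radians(a)),np.sin(np.radians(a))
        P=np.array([[cx+ca*u*w/2-sa*v*h/2,cy+sa*u*w/2+ca*v*h/2,z] for u,v in((1,1),(1,-1),(-1,-1),(-1,1))])
        q=cv2.projectPoints(P,cv2.Rodrigues(T[:3,:3])[0],T[:3,3],K,cal['dist'])[0][:,0]
        cv2.polylines(c,[np.int32((q-[x0,y0]+.5)*k-.5)],True,col,1)
    out.append(c)
cv2.imwrite("pics/chk.png",cv2.resize(np.hstack(out),(798,266)))
cv2.imwrite("pics/chk.png",np.vstack([np.hstack(out[:2])]))
cv2.imwrite("pics/chk2.png",out[2])
E
```

```text
(no output)
```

View pics/chk.png

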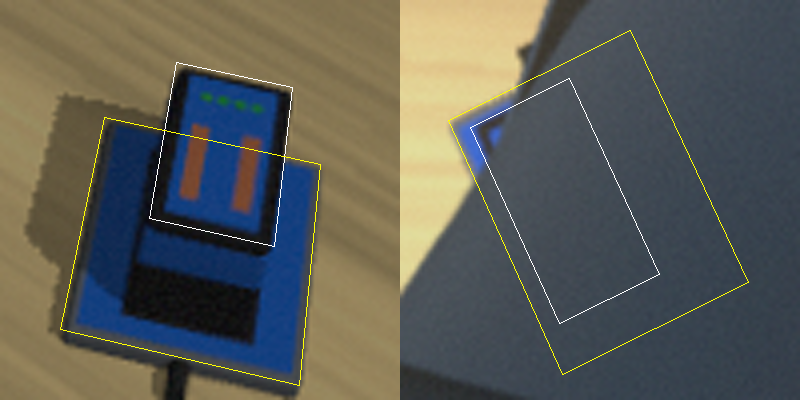

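View pics/chk2.png

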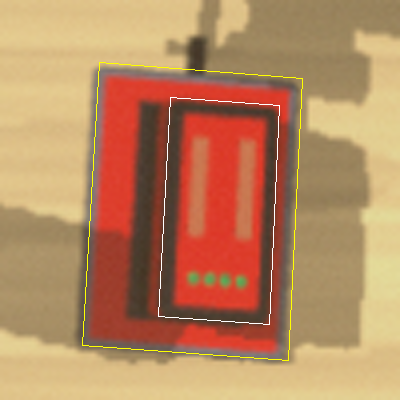

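The outlines for ideally centred packs match both packs within a few mm. Handing in.

```bash
python3 -c "
from rig import bot
print(bot.hand_in(), bot.read_state()['time_s'])"
```

```text
the job is handed in; nothing more can be done
the job is handed in; nothing more can be done
```

I swapped the packs and pressed the blue key, then handed the job in a little after 27 s of robot time, well inside the 72 s limit. To swap them, I set the red pack aside on the bench, moved the blue pack to the blue pad, then the red pack to the red pad. The blue key was pressed with shut fingers to 53 mm above the bench, at about 5 N. `hand_in` gives no verdict, so the judged result isn't known to me.

- **Packs:** in the wrist pictures both packs measured within about 3 mm and 1° of their pads' centre and direction. Outlines projected into the other cameras agreed to within a few mm: blue pack in the scene view, red pack in the top view. The arm hid most of the blue pack in that last top view.
- **Keys:** the last scene picture shows the blue key down, with the red and yellow keys up.
- **Bystanders and arm:** the can, tin, bottle and jar look unmoved in that picture, judged by eye. The gripper was clear of everything, with its tip about 240 mm above the bench.

No check failed. The only disagreements were a few mm: the wrist view put the blue key about 4 mm further out than the top view, and I pressed between the two readings.

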